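Middle spice tin from the stack to the rack

ROBOT

A 7-joint arm with a two-finger parallel gripper is mounted at the origin on the work surface. World frame = base frame: x ahead of the robot, y to its left, z up, the work surface at z = 0. Lengths are in m, angles in degrees, forces in N, time in s.
With the tool pointing down it reaches from about 0.375 to 0.925 m from the base axis. Payload 3.1 kg.
Tool frame: the origin (TCP) lies midway between the tips of the shut fingers; the grasp point (between the pads) lies 19 mm behind it; z points along the fingers, y is the line along which they close (so a half turn about z gives the same grasp; the last joint's range is limited). The gripper opens to 85 mm and grips with 20 to 120 N. Pads are 22 mm wide; open, the fingers measure 114 mm over their backs; the gripper's body (76 mm by 85 mm) begins 54 mm behind the grasp point. The pads swing forward as they close: fully open they stand 13 mm farther back than shut.
Start: joints at [-74.645, 21.939, 2.515, 91.553, -1.026, 66.532, -2.859], TCP at [0.232, 0.607, 0.231] pointing down, gripper open.
Joint ranges: [-149.38, 149.38], [-23.57, 123.04], [-84.95, 90], [0, 143.3], [-89.99, 269.99], [3.08, 112.72], [-163.45, 163.45]. Speed limits (degrees/s): [159.86, 159.86, 180, 180, 180, 180, 180].

INTERFACE

Orientations are given as a 3x3 rotation matrix whose columns are the frame's x, y, z axes.
In Python, from plant import arm, viewer, hand_in gives the robot as it stands.
- The arm moves only by the tool send_rows, never from a script. Its argument "series" is one flat list of numbers, 4 for each row, row after row: the shift along the world's x, y, z in mm, then the turn about the world's z in rad. In form: [dx, dy, dz, roll, dx, dy, dz, roll, ...]. A call has 1 to 10 rows; each row is the pose to reach, as a shift and turn from the pose commanded when the call began; what a row does not reach only later rows make up. A row lasts 1/12 s, in which the tool goes at most 41.7 mm and 7.16 degrees, less where a joint would pass 70% of its speed; a pose out of reach is approached as far as the arm can. A call with a gripper value outside its range is refused whole. "jaw" is the finger opening in mm, from 0 to 85.4, set as the call begins (left out, the last holds). The fingers move at their own pace and stop on an object; "grip_force" is the grip in N (left out, the last holds). Time passes only in rows, so rows that repeat a pose let the fingers close. It gives the time, the measured TCP pose, the force, the opening and the grip force at its end, in the units of the state.
- arm.read_state(): the state, without advancing time (a new reading comes with each control period).
- viewer.get_image(name): name is "scene" or "top" or "wrist"; returns the picture (420x560x3 uint8, red, green, blue); there is no depth.
- viewer.get_calibration(name): a dict with "K" (3x3 intrinsics, pixels), "k1" (the pictures are not rectified: a ray, as slopes to the right and down, at radius r is drawn at 1 + k1 r^2 times it, then the intrinsics apply), "camera_from_world" (4x4, takes a point from world to camera coordinates). Camera axes: x right, y up, looking along -z (the intrinsics and any distortion apply to the point x, -y, -z); pixel columns grow to the right and rows downward; lengths in m; the calibration is good to about 2 mm. A picture is of the moment at which its call begins: read the wrist's pose just before it. get_calibration takes no time and is no camera call; for the wrist camera it gives the pose at the moment of the call.
- hand_in(): hands the job in; it is judged then, once.
The state is a dict: "t": time; "joint_positions": joint angles; "dq": joint speeds; "effort": joint torques, N m; "tcp_pos": TCP position; "tool_rot": TCP orientation; "contact_force": force on the tool from outside, world axes, zero at the start; "torque": the same for the moment, N m; "width": opening from 0.0 (shut) to 1.0 (fully open); "finger_force": force on a finger pad.
Only numpy, scipy, OpenCV 4.12 (cv2) and the standard library are available. Lean on these libraries where they do the work, as an engineer would, in place of code of your own. Each camera call takes 0.05 s, during which the arm holds its last target. There are 200 camera calls.

TASK

Three steel spice tins are stacked in the wooden stand: take the middle one out and stand it upright on the cork pad in the empty bay of the low rack, lengthways like the pad. To get at it, lift the top tin off first, and finish with the top tin stacked squarely on the bottom tin, its foot nested in the rim, in the stand. Set the tins down rather than dropping them, leave the bottom tin in its place and do not disturb anything else.

Things in the scene. Friction and masses are not known exactly. Their poses are not given: they have to be found in the camera images.
- top_tin: Steel spice tin, one of three alike, 64 mm (x) x 48 (y) x 50 high, 0.18 kg. Origin: centre of its underside. Straight sides from 5 to 50 mm up; below, a plug foot 53 x 37 mm; the top is a recess 58 x 42 mm, 4 mm deep, in a 3 mm rim. A foot nests in the recess below, 2.5 mm play each way; each tin sits 46 mm above the next. Starts on top of the stack, origin 100 mm up, above the cheeks.
- middle_tin: Steel spice tin, one of three alike, 64 mm (x) x 48 (y) x 50 high, 0.18 kg. Origin: centre of its underside. Shaped as the top tin, ends alike. Starts in the middle of the stack, origin 54 mm above the ledge; there the stand's cheeks cover its end faces (+-x) up to its rim, so it can be gripped only across its 48 mm width (y).
- bottom_tin: Steel spice tin, one of three alike, 64 mm (x) x 48 (y) x 50 high, 0.18 kg. Origin: centre of its underside. Shaped as the top tin. Starts and stays at the bottom of the stack, on the stand's floor, origin 8 mm above the ledge.
- stand: Wooden stand of the stack, fixed; origin: centre of its underside. Floor 96 (x) x 74 (y) x 8 mm; cheeks at +-x, 12 mm thick, 60 wide (y), 72 apart inside, tops 104 mm up; open at +-y but for lips up to 18 mm. The tins' x lies along its x. The ledge between stand and rack is free to set things down.
- rack: Low wooden rack, fixed; origin: centre of its underside, under the middle of three bays in a row along y, 64 mm apart. 94 (x) x 204 (y) mm, floor 6 mm; dividers 8 mm thick, 50 long (x), 56 apart inside, tops 56 mm up; open at +-x but for lips 82 mm apart, up to 14 mm. Two bays hold shakers, any one is empty.
- pad: Cork pad 72 (x) x 50 (y) x 3 mm, fixed in the rack's empty bay, axes as the rack's. Origin: centre of its underside, 6 mm above the ledge. A tin fits the bay only with its x along the pad's (either way round); the dividers come within 3 mm of its rim, so there it can be held only by its ends, across 64 mm.
- shaker_a: Square glass shaker with white plastic flip-top cap, 44 x 44 x 76 mm, loose. Origin at the centre of its underside. Stands in one bay of the rack. Bystander, to be left alone.
- shaker_b: Square glass shaker with white plastic flip-top cap, 44 x 44 x 76 mm, loose. Origin at the centre of its underside. Stands in another bay of the rack. Bystander, to be left alone.
- shaker_c: Square glass shaker with white plastic flip-top cap, 44 x 44 x 76 mm, loose. Origin at the centre of its underside. Stands alone on the ledge beyond the stand and the rack. Bystander, to be left alone.
- mortar: Grey stoneware mortar, 124 mm across, 75 mm high, its pestle leaning in it up to about 145 mm. Origin at the centre of its underside. Bystander, to be left alone.
- grinder: Turned beech pepper grinder, 58 mm across, 200 mm high. Origin at the centre of its underside. Bystander, to be left alone.
- salt_bowl: Small white bowl, 90 mm across, 50 mm high, beyond the rack and the stand. Origin at the centre of its underside. Bystander, to be left alone.

How it is judged:
By the outcome, as a careful person would: the job done as asked, in the order asked, and still so for the second after the job is handed in, with the robot touching nothing.
It also fails if it takes over 72 s, if anything falls off the work surface, if the arm or the gripper's body presses on something with over 40 N, if the wrist force passes 120 N, or if a joint passes its speed limit or range.

## Working session

There is one attempt and no reset: what is moved stays moved. The work goes in short steps, Python scripts to look and compute and a tool call to move; the robot and the scene stay as the last step left them, time stands still between calls to the robot, and variables do not carry over. Pictures are saved under pics/ and viewed, at most 10 in all, crops included, and the job is handed in when it is done.

Besides the shell and the picture viewer there is one more tool, called after "Request:" in YAML: its name, and indented under it one key for each argument. send_rows: Moves the arm, as the interface text tells. Its arguments: {"type":"object","properties":{"series":{"type":"array","items":{"type":"number"}},"jaw":{"type":"number"},"grip_force":{"type":"number"}},"required":["series"]}

```bash
mkdir -p pics; ls; python3 - <<'E'
from plant import arm, viewer
import cv2, numpy as np
s=arm.read_state(); print({k:np.round(v,3).tolist() for k,v in s.items()})
for n in ["scene","top","wrist"]:
    c=viewer.get_calibration(n); print(n,np.round(c['K'],1).tolist(),c['k1'],np.round(c['camera_from_world'],3).tolist())
    im=viewer.get_image(n); cv2.imwrite(f'pics/{n}0.png',im[:,:,::-1])
E
```

```text
pics
{'t': 0.0, 'joint_positions': [-74.646, 21.991, 2.511, 91.649, -1.026, 66.531, -2.86], 'dq': [-0.005, -0.083, 0.1, 0.043, -0.044, 0.108, -0.014], 'effort': [-0.0, -43.347, 1.024, -24.952, 0.011, 0.011, -0.0], 'tcp_pos': [0.232, 0.606, 0.23], 'tool_rot': [[-0.934, 0.358, -0.001], [0.358, 0.934, -0.002], [-0.0, -0.003, -1.0]], 'contact_force': [0.167, -0.36, -0.252], 'torque': [-0.055, 0.022, 0.003], 'finger_force': 0.0, 'width': 1.001}
scene [[424.5, 0.0, 279.5], [0.0, 424.5, 209.9], [0.0, 0.0, 1.0]] 0.025358594040818878 [[0.521, 0.853, 0.01, -0.313], [-0.448, 0.263, 0.855, 0.174], [0.727, -0.45, 0.519, -1.794], [0.0, 0.0, 0.0, 1.0]]
top [[527.1, 0.0, 280.3], [0.0, 527.1, 215.8], [0.0, 0.0, 1.0]] -0.09570024023187558 [[-0.112, -0.994, -0.003, 0.048], [0.973, -0.11, 0.202, -0.603], [-0.201, 0.02, 0.979, -1.474], [0.0, 0.0, 0.0, 1.0]]
wrist [[369.1, 0.0, 281.6], [0.0, 369.1, 215.1], [0.0, 0.0, 1.0]] -0.0031993652693816624 [[0.358, 0.934, -0.002, -0.648], [-0.896, 0.343, -0.283, 0.037], [-0.263, 0.103, 0.959, -0.379], [0.0, 0.0, 0.0, 1.0]]
```

View pics/scene0.png

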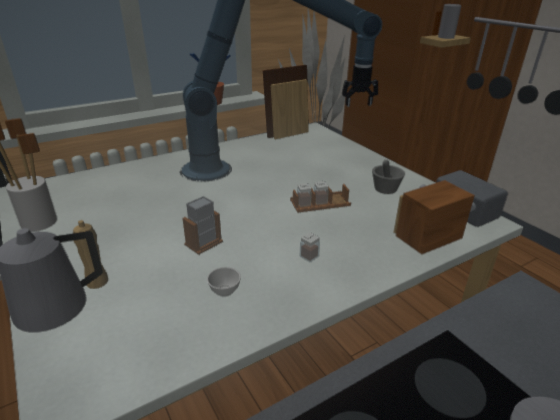

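View pics/top0.png

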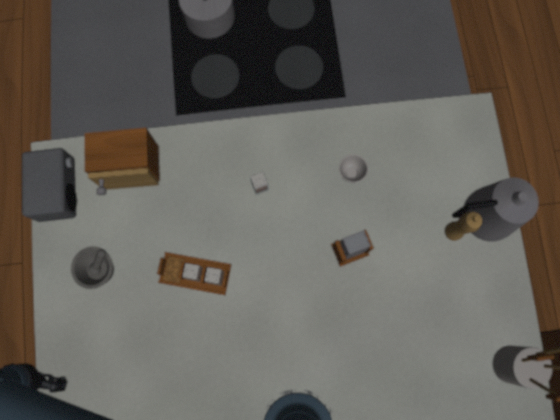

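The scene view shows the stand with the stack (~(202,222)) and the rack with its empty bay at the right end (~(335,198)). In the top view the tin's top is at ~(357,243), the rack centre at ~(195,273), the empty bay at ~(172,268), shaker_c at (259,183) and the bowl at (353,168).

```bash
cat > h.py <<'E'
import numpy as np, cv2
from plant import arm, viewer
def ray(c,px):
    px=np.atleast_2d(np.float64(px)).reshape(-1,1,2)
    n=cv2.undistortPoints(px,c['K'],np.array([c['k1'],0,0,0,0.]))[:,0]
    M=np.array(c['camera_from_world']);R=M[:3,:3]
    return -R.T@M[:3,3], np.c_[n[:,0],-n[:,1],-np.ones(len(n))]@R
def onz(c,px,z):
    o,d=ray(c,px); return o+d*((z-o[2])/d[:,2])[:,None]
def proj(c,P):
    M=np.array(c['camera_from_world']);q=np.atleast_2d(P)@M[:3,:3].T+M[:3,3]
    q=q*[1,-1,-1]
    return cv2.projectPoints(q,np.zeros(3),np.zeros(3),c['K'],np.array([c['k1'],0,0,0,0.]))[0][:,0]
def snap(n,name):
    s=arm.read_state();c=viewer.get_calibration(n);im=viewer.get_image(n)[:,:,::-1].copy()
    cv2.imwrite(f'pics/{name}.png',im);np.save(f'pics/{name}.npy',c,allow_pickle=True);return s,c,im
E
python3 - <<'E'
from h import *
c=viewer.get_calibration('top')
print('tin',onz(c,[357,243],.15).round(3)); print('rack',onz(c,[[195,273],[172,268],[163,253],[231,265],[225,294],[158,281]],.03).round(3))
print('c,bowl,grinder,mortar',onz(c,[[259,183],[353,168],[470,220],[92,268]],.06).round(3))
im=cv2.imread('pics/top0.png');h=cv2.cvtColor(im,cv2.COLOR_BGR2HSV)
m=((h[...,1]>90)&(h[...,0]<20)).astype(np.uint8)*255
for k in cv2.findContours(m,0,2)[0]:
    if 200<cv2.contourArea(k)<4000: print(cv2.minAreaRect(k))
w=viewer.get_calibration('wrist');s=arm.read_state();T=s['tool_rot']
M=np.array(w['camera_from_world']);o=-M[:3,:3].T@M[:3,3]
print('cam in tool',T.T@(o-s['tcp_pos']),'axes in tool',(T.T@M[:3,:3].T).round(3))
E
```

```text
tin [[ 0.488 -0.217  0.15 ]]
rack [[0.469 0.246 0.03 ]
 [0.491 0.312 0.03 ]
 [0.538 0.336 0.03 ]
 [0.481 0.139 0.03 ]
 [0.399 0.164 0.03 ]
 [0.458 0.356 0.03 ]]
c,bowl,grinder,mortar [[ 0.71   0.031  0.06 ]
 [ 0.725 -0.252  0.06 ]
 [ 0.529 -0.574  0.06 ]
 [ 0.512  0.54   0.06 ]]
((193.00033569335938, 272.7838439941406), (69.81558990478516, 30.80490493774414), 10.713123321533203)
((352.7655029296875, 247.5902099609375), (24.33877944946289, 36.32868194580078), 68.96248626708984)
((463.4000549316406, 224.79998779296875), (19.677396774291992, 38.460365295410156), 63.43495178222656)
((120.95228576660156, 157.90380859375), (57.37668991088867, 73.60485076904297), 85.42607879638672)
cam in tool [ 0.0712975  -0.00077482 -0.14263099] axes in tool [[-0.     0.959  0.283]
 [ 1.     0.001 -0.   ]
 [-0.     0.283 -0.959]]
```

Request:
send_rows:
  series: [25, -28, 5, -0.1, 60, -68, 20, -0.22, 100, -113, 20, -0.34, 140, -158, 20, -0.46, 180, -203, 20, -0.58, 210, -238, 20, -0.7, 235, -266, 20, -0.82, 250, -283, 20, -0.94, 259, -294, 20, -1.06, 259, -294, 20, -1.18]

```text
t: 0.98
tcp_pos: [0.4952, 0.3066, 0.2514]
tool_rot: [[-0.012, 1.0, 0.002], [1.0, 0.012, -0.003], [-0.003, 0.002, -1.0]]
contact_force: [0.9, -0.1, 0.9]
width: 1.004
finger_force: 0.0
```

Request:
send_rows:
  series: [0, 0, 0, -0.12, 0, 0, 0, -0.22, 0, 0, 0, -0.3, 0, 0, 0, -0.3, 0, 0, 0, -0.3]

```text
t: 1.4
tcp_pos: [0.4911, 0.313, 0.2509]
tool_rot: [[0.269, 0.963, -0.001], [0.963, -0.269, -0.001], [-0.001, -0.0, -1.0]]
contact_force: [-0.5, -0.1, 0.2]
width: 1.0
finger_force: 0.0
```

```bash
python3 - <<'E'
from h import *
s,c,im=snap('wrist','rack1'); print(s['t'],s['tcp_pos'],s['tool_rot'],s['contact_force'])
E
```

```text
1.4 [0.49112416 0.31295542 0.25088644] [[ 2.69208275e-01  9.63081788e-01 -6.11960456e-04]
 [ 9.63081755e-01 -2.69208594e-01 -5.15888459e-04]
 [-6.61587794e-04 -4.50486508e-04 -9.99999680e-01]] [-0.51248349 -0.06204986  0.21367227]
```

View pics/rack1.png

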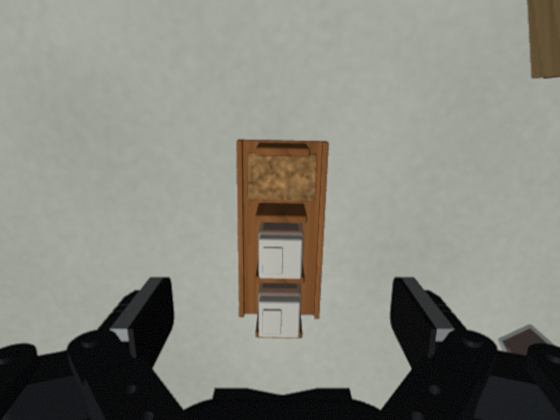

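The wrist view shows the rack: cork pad at cols 247–317, rows 153–201, dividers at rows ~148 and ~212, shakers at (281,255) and (279,312).

```bash
python3 - <<'E'
from h import *
im=cv2.imread('pics/rack1.png');c=np.load('pics/rack1.npy',allow_pickle=True).item()
h=cv2.cvtColor(im,cv2.COLOR_BGR2HSV); print(h[175,235:330:3].tolist()); print(h[136:230:2,282].tolist())
wood=((h[...,1]>90)).astype(np.uint8)
# left/right rack edges
L=[];R=[]
for r in range(150,312,2):
    x=np.flatnonzero(wood[r,200:360])+200
    L.append([x[0]-.5,r]);R.append([x[-1]+.5,r])
for z,nm in((0.014,'lip'),):
    for E,n in((L,'L'),(R,'R')):
        P=onz(c,E,z)[:,:2]; vx,vy,x0,y0=cv2.fitLine(P.astype(np.float32),cv2.DIST_HUBER,0,.001,.001).ravel()
        print(n,np.degrees(np.arctan2(vy,vx)),x0,y0, 'n-offset',x0*vy-y0*vx)
E
```

```text
[[47, 14, 165], [13, 160, 124], [14, 162, 112], [13, 160, 118], [14, 151, 115], [17, 139, 114], [17, 132, 118], [16, 134, 146], [17, 138, 113], [17, 134, 112], [16, 131, 117], [16, 136, 131], [16, 139, 134], [16, 135, 134], [16, 135, 104], [16, 137, 134], [16, 132, 151], [16, 137, 119], [16, 131, 111], [17, 138, 111], [16, 135, 136], [16, 133, 149], [16, 134, 110], [16, 136, 124], [17, 139, 117], [16, 135, 127], [16, 135, 153], [14, 155, 117], [14, 160, 124], [13, 160, 121], [14, 177, 114], [42, 15, 173]]
[[33, 16, 164], [40, 14, 164], [15, 51, 120], [13, 167, 104], [14, 168, 47], [15, 179, 47], [14, 168, 79], [14, 168, 108], [14, 162, 112], [13, 163, 108], [15, 141, 116], [16, 133, 125], [16, 134, 129], [16, 133, 146], [16, 133, 151], [16, 130, 145], [17, 137, 130], [16, 133, 136], [16, 135, 153], [16, 132, 157], [16, 135, 144], [16, 134, 135], [16, 135, 138], [16, 133, 152], [16, 134, 171], [15, 131, 168], [16, 136, 139], [16, 135, 130], [16, 135, 128], [16, 137, 119], [16, 135, 108], [16, 136, 109], [14, 149, 118], [14, 162, 107], [15, 172, 49], [14, 168, 47], [14, 166, 46], [14, 161, 46], [13, 159, 45], [15, 176, 45], [14, 175, 86], [13, 162, 107], [14, 168, 109], [14, 154, 91], [11, 52, 54], [7, 41, 56], [13, 54, 57]]
L 73.21414 0.43288374 0.2795918 n-offset 0.33369404
R 73.206375 0.51428705 0.22893 n-offset 0.42620993
```

```bash
python3 - <<'E'
import cv2
im=cv2.imread('pics/rack1.png')[125:345,215:345]
cv2.imwrite('pics/rack1c.png',cv2.resize(im,None,fx=4,fy=2.7*4/2.7 if 0 else 2.7,interpolation=2)[:600])
E
python3 - <<'E'
from h import *
c=np.load('pics/rack1.npy',allow_pickle=True).item()
im=cv2.imread('pics/rack1.png').astype(float).mean(2)
g=im[:,272:292].mean(1); print(np.round(g[136:230]).astype(int).tolist())
h=cv2.cvtColor(cv2.imread('pics/rack1.png'),cv2.COLOR_BGR2HSV)[:,272:292,1].astype(float).mean(1); print(np.round(h[136:230]).astype(int).tolist())
a=np.radians(-16.79);ux=np.array([np.cos(a),np.sin(a)]);uy=np.array([-ux[1],ux[0]])
for r,z,off in((141,.006,38),(147.7,.056,36),(155.5,.056,28),(199.5,.009,-25),(203.5,.006,-28),(215.5,.056,-28),(222.5,.056,-36)):
    p=onz(c,[282,r],z)[0,:2]; print(r,(p@uy*1e3-off).round(1))
E
```

```text
[160, 161, 160, 142, 104, 77, 65, 43, 31, 31, 31, 40, 57, 70, 76, 77, 77, 77, 75, 72, 81, 91, 92, 90, 92, 94, 97, 100, 101, 102, 102, 101, 100, 100, 98, 97, 94, 92, 92, 93, 93, 93, 95, 98, 100, 103, 104, 106, 108, 108, 105, 100, 95, 92, 92, 94, 95, 96, 93, 91, 89, 89, 88, 88, 86, 82, 71, 49, 33, 31, 31, 31, 31, 31, 31, 31, 31, 30, 32, 46, 62, 72, 77, 77, 77, 76, 66, 54, 50, 50, 50, 50, 50, 54]
[15, 14, 15, 16, 54, 141, 169, 169, 174, 162, 172, 169, 162, 162, 162, 161, 162, 162, 162, 158, 143, 135, 134, 134, 134, 134, 135, 134, 134, 134, 133, 133, 134, 134, 134, 134, 135, 135, 135, 135, 135, 135, 134, 134, 135, 134, 134, 134, 134, 133, 134, 134, 134, 135, 135, 134, 135, 134, 135, 135, 135, 134, 135, 137, 148, 160, 163, 166, 169, 165, 172, 168, 171, 172, 169, 171, 168, 170, 172, 166, 164, 162, 161, 162, 163, 162, 148, 98, 50, 47, 52, 52, 54, 66]
141 440.2
147.7 440.6
155.5 441.6
199.5 441.6
203.5 439.4
215.5 440.7
222.5 441.7
```

Request:
send_rows:
  series: [-1, -30, 0, 0.05, -2, -70, 0, 0.12, -3, -111, 0, 0.2, -3, -152, 0, 0.28, -3, -193, 0, 0.36, -3, -234, 0, 0.44, -3, -275, 0, 0.52, -3, -316, 0, 0.54, -3, -357, 0, 0.54, -3, -398, 0, 0.54]

```text
t: 2.28
tcp_pos: [0.4881, -0.0867, 0.2516]
tool_rot: [[-0.264, 0.964, 0.001], [0.964, 0.264, 0.001], [0.001, 0.001, -1.0]]
contact_force: [0.8, 0.5, -0.2]
width: 0.997
finger_force: 0.0
```

Request:
send_rows:
  series: [0, -41, 0, 0, 0, -77, 0, 0, 0, -107, 0, 0, 0, -127, 0, 0, 0, -132, 0, 0, 0, -132, 0, 0, 0, -132, 0, 0]

```text
t: 2.87
tcp_pos: [0.4887, -0.2156, 0.251]
tool_rot: [[-0.264, 0.965, -0.001], [0.965, 0.264, 0.001], [0.001, -0.0, -1.0]]
contact_force: [0.0, -0.8, -0.3]
width: 0.998
finger_force: 0.0
```

```bash
python3 - <<'E'
from h import *
s,c,im=snap('wrist','st1'); print(s['t'],s['tcp_pos'],s['tool_rot'],s['contact_force'])
E
```

```text
2.8667 [ 0.48865169 -0.21561164  0.25101014] [[-2.63522281e-01  9.64653164e-01 -5.30822527e-04]
 [ 9.64652475e-01  2.63522736e-01  1.17032576e-03]
 [ 1.26884225e-03 -2.03652352e-04 -9.99999174e-01]] [ 4.78959298e-04 -7.70235256e-01 -2.50881453e-01]
```

View pics/st1.png

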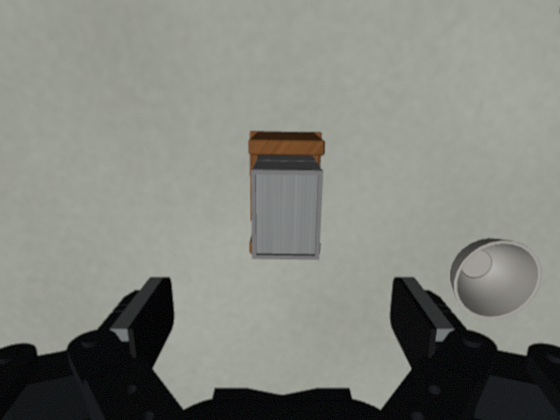

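The wrist view shows the top tin's rim at about (252..322, 168..258), and a cheek at row ~145.

```bash
cat >> h.py <<'E'
def tinrim(im,c,z,lo=70,box=None,show=True):
    """bright low-saturation rim top face -> centre, yaw, size at height z"""
    h=cv2.cvtColor(im,cv2.COLOR_BGR2HSV)
    m=((h[...,1]<60)&(h[...,2]>lo[0])&(h[...,2]<lo[1])).astype(np.uint8)
    x0,y0,x1,y1=box;q=np.zeros_like(m);q[y0:y1,x0:x1]=m[y0:y1,x0:x1]
    q=cv2.morphologyEx(q,cv2.MORPH_OPEN,np.ones((5,5)))
    k=max(cv2.findContours(q,0,2)[0],key=cv2.contourArea)
    P=onz(c,k[:,0].astype(float),z)[:,:2]*1e3
    return cv2.boundingRect(k),cv2.minAreaRect(P.astype(np.float32))
E
python3 - <<'E'
from h import *
im=cv2.imread('pics/st1.png');c=np.load('pics/st1.npy',allow_pickle=True).item()
g=im.astype(int).mean(2)
print('row210',np.round(g[200:220,240:335].mean(0)).astype(int).tolist())
print('col286',np.round(g[150:270,276:296].mean(1)).astype(int).tolist())
h=cv2.cvtColor(im,cv2.COLOR_BGR2HSV); print(h[240,285],h[190,250:256].tolist(),h[100,285])
E
```

```text
row210 [159, 159, 159, 159, 159, 159, 160, 160, 162, 156, 120, 103, 112, 117, 113, 106, 120, 131, 131, 131, 130, 129, 128, 128, 130, 129, 128, 126, 126, 127, 128, 127, 129, 130, 131, 130, 129, 129, 130, 130, 128, 128, 131, 132, 131, 130, 129, 129, 130, 129, 128, 129, 127, 128, 132, 134, 133, 130, 130, 130, 128, 126, 127, 128, 126, 126, 128, 129, 127, 128, 129, 130, 129, 127, 126, 123, 112, 111, 115, 115, 119, 138, 155, 159, 158, 158, 158, 158, 158, 158, 157, 158, 158, 157, 157]
col286 [79, 80, 79, 72, 59, 48, 48, 50, 49, 53, 62, 62, 52, 49, 50, 50, 50, 48, 49, 63, 95, 115, 117, 116, 122, 127, 129, 129, 129, 129, 129, 129, 129, 129, 129, 129, 130, 130, 129, 129, 129, 129, 129, 129, 129, 129, 130, 130, 130, 130, 130, 130, 130, 130, 130, 130, 130, 130, 130, 130, 130, 130, 130, 129, 130, 130, 129, 130, 130, 130, 130, 130, 129, 129, 130, 129, 130, 129, 129, 129, 129, 129, 129, 129, 129, 129, 129, 129, 129, 129, 129, 129, 129, 129, 129, 129, 129, 129, 129, 129, 129, 130, 128, 103, 66, 84, 111, 116, 120, 140, 159, 162, 160, 160, 159, 159, 159, 159, 159, 159]
[ 80   6 130] [[14, 76, 134], [12, 60, 119], [0, 6, 118], [150, 2, 117], [0, 0, 110], [60, 3, 98]] [ 40  14 159]
```

```bash
cat >> h.py <<'E'
def cross(v,t,up):
    """first sub-sample crossing of t in v"""
    for i in range(len(v)-1):
        a,b=v[i],v[i+1]
        if (a<t<=b) if up else (a>t>=b): return i+(t-a)/(b-a)
    return np.nan
def line(P):
    P=np.array(P,np.float32);P=P[~np.isnan(P).any(1)]
    vx,vy,x,y=cv2.fitLine(P,cv2.DIST_HUBER,0,.001,.001).ravel();return np.array([vx,vy]),np.array([x,y])
E
python3 - <<'E'
from h import *
im=cv2.imread('pics/st1.png');c=np.load('pics/st1.npy',allow_pickle=True).item()
g=im.astype(float).mean(2);S=cv2.cvtColor(im,cv2.COLOR_BGR2HSV)[...,1].astype(float)
z=.15
rt=[[300+cross(g[r,300:340],138,True),r] for r in range(175,255,2)]
lf=[[245+cross(g[r,245:262],138,False),r] for r in range(175,255,2)]
lfs=[[245+cross(-S[r,246:262],-35,True)+1,r] for r in range(175,235,2)]
tp=[[x,160+cross(g[160:180,x],83,True)] for x in range(260,315,2)]
bt=[[x,245+cross(g[252:270,x],138,True)+7] for x in range(262,312,2)]
tx=np.array([-.2635,.9647]);ty=np.array([.9647,.2635])
for n,E in(('rt',rt),('lf',lf),('lfs',lfs),('tp',tp),('bt',bt)):
    E=np.array(E);E=E[~np.isnan(E).any(1)];P=onz(c,E,z)[:,:2]*1e3
    d,p=line(P);print(n,len(E),'ang',np.degrees(np.arctan2(d[1],d[0])).round(2),'tx',(p@tx).round(1),'ty',(p@ty).round(1), 'px',E.mean(0).round(1))
E
```

```text
rt 40 ang -75.69 tx -338.3 ty 441.5 px [321. 214.]
lf 40 ang -75.97 tx -330.6 ty 392.7 px [249.6 214. ]
lfs 23 ang -75.09 tx -323.5 ty 394.1 px [251.4 197. ]
tp 28 ang 14.61 tx -306.0 ty 415.1 px [287.  169.6]
bt 25 ang 14.32 tx -370.1 ty 417.7 px [286.  258.9]
```

Request:
send_rows:
  series: [3, 0, -15, -0.015, 3, 0, -45, -0.015, 3, 0, -80, -0.015, 3, 0, -110, -0.015, 3, 0, -130, -0.015, 3, 0, -140, -0.015, 3, 0, -143, -0.015, 3, 0, -143, -0.015, 3, 0, -143, -0.015]

```text
t: 3.67
tcp_pos: [0.4929, -0.2167, 0.1095]
tool_rot: [[-0.249, 0.969, 0.002], [0.969, 0.249, -0.0], [-0.001, 0.002, -1.0]]
contact_force: [-0.6, -0.9, 0.3]
width: 0.999
finger_force: 0.0
```

Request:
send_rows:
  series: [0, 0, 0, 0, 0, 0, 0, 0, 0, 0, 0, 0, 0, 0, 0, 0, 0, 0, 0, 0, 0, 0, 0, 0, 0, 0, 0, 0, 0, 0, 0, 0]
  jaw: 40
  grip_force: 40

```text
t: 4.33
tcp_pos: [0.4924, -0.2174, 0.1094]
tool_rot: [[-0.247, 0.969, 0.002], [0.969, 0.247, -0.0], [-0.001, 0.002, -1.0]]
contact_force: [-0.6, 0.3, 6.3]
width: 0.557
finger_force: 41.8
```

Request:
send_rows:
  series: [0, 0, 2, 0, 0, 0, 6, 0, 0, 0, 14, 0, 0, 0, 26, 0, 0, 0, 36, 0, 1, 10, 42, 0, 3, 32, 44, 0, 5, 60, 44, 0, 6, 90, 40, 0, 8, 115, 30, 0]

```text
t: 5.17
tcp_pos: [0.5013, -0.1004, 0.1406]
tool_rot: [[-0.247, 0.969, 0.005], [0.969, 0.247, 0.001], [0.0, 0.005, -1.0]]
contact_force: [0.3, -0.4, -1.6]
width: 0.557
finger_force: 41.5
```

Request:
send_rows:
  series: [0, 15, -8, 0, 0, 22, -25, 0, 0, 22, -48, 0, 0, 22, -75, 0, 0, 22, -97, 0, 0, 22, -112, 0, 0, 22, -120, 0, 0, 22, -124, 0, 0, 22, -127, 0, 0, 22, -127, 0]

```text
t: 6.0
tcp_pos: [0.5001, -0.0803, 0.0117]
tool_rot: [[-0.247, 0.969, 0.001], [0.969, 0.247, -0.0], [-0.0, 0.001, -1.0]]
contact_force: [0.0, 0.1, -2.6]
width: 0.559
finger_force: 41.6
```

Request:
send_rows:
  series: [0, 0, -1, 0, 0, 0, -2, 0, 0, 0, -2, 0]

```text
t: 6.25
tcp_pos: [0.5001, -0.08, 0.0099]
tool_rot: [[-0.248, 0.969, 0.001], [0.969, 0.248, 0.0], [-0.0, 0.001, -1.0]]
contact_force: [-0.1, -0.5, -1.9]
width: 0.559
finger_force: 41.6
```

Request:
send_rows:
  series: [0, 0, -0.5, 0, 0, 0, -1, 0, 0, 0, -1, 0]

```text
t: 6.5
tcp_pos: [0.5, -0.08, 0.0094]
tool_rot: [[-0.247, 0.969, 0.001], [0.969, 0.247, 0.001], [0.001, 0.001, -1.0]]
contact_force: [-2.4, -0.0, 6.6]
width: 0.559
finger_force: 42.5
```

Request:
send_rows:
  series: [0, 0, 0, 0, 0, 0, 0, 0, 0, 0, 0, 0, 0, 0, 0, 0, 0, 0, 0, 0]
  jaw: 85

```text
t: 6.92
tcp_pos: [0.4995, -0.08, 0.0082]
tool_rot: [[-0.247, 0.969, 0.0], [0.969, 0.247, -0.0], [-0.0, 0.0, -1.0]]
contact_force: [0.4, -0.2, 1.0]
width: 0.995
finger_force: 0.0
```

Request:
send_rows:
  series: [0, 0, 15, 0, 0, 0, 45, 0, 0, 0, 80, 0, 0, -12, 120, 0, -1, -45, 155, 0, -3, -85, 175, 0, -5, -116, 185, 0, -7, -132, 195, 0, -8, -137, 195, 0, -8, -137, 195, 0]

```text
t: 7.75
tcp_pos: [0.491, -0.2187, 0.2035]
tool_rot: [[-0.244, 0.97, 0.001], [0.97, 0.244, -0.0], [-0.0, 0.001, -1.0]]
contact_force: [0.3, -0.2, 0.0]
width: 0.994
finger_force: 0.0
```

Request:
send_rows:
  series: [0, 0, 0, 0, 0, 0, 0, 0]

```text
t: 7.92
tcp_pos: [0.4912, -0.214, 0.2015]
tool_rot: [[-0.251, 0.968, -0.003], [0.968, 0.251, 0.002], [0.003, -0.002, -1.0]]
contact_force: [-1.4, 0.4, -0.3]
width: 0.993
finger_force: 0.0
```

```bash
python3 - <<'E'
from h import *
s,c,im=snap('wrist','st2'); print(s['t'],s['tcp_pos'],s['tool_rot'][:2])
cv2.imwrite('pics/st2c.png',cv2.resize(im[90:330,190:370],None,fx=2.4,fy=2.4,interpolation=2))
E
```

```text
7.9167 [ 0.49115994 -0.21400879  0.20154971] [[-0.25088478  0.96801222 -0.00302733]
 [ 0.96801336  0.25089115  0.00194106]]
```

View pics/st2c.png

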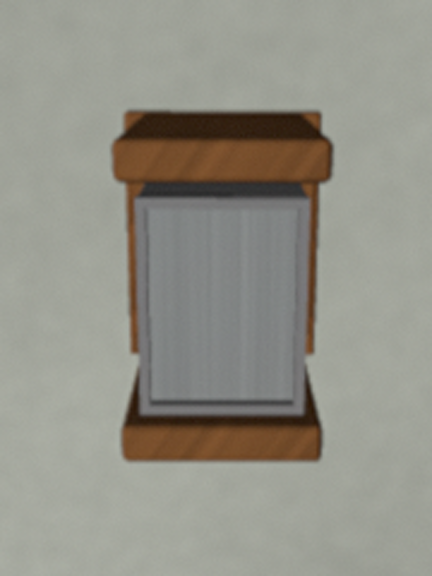

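Crop shows the middle tin in the stand between the cheeks, rim corners in the full image at about (246.5,172), (318.5,172), (316.7,263), (248.3,263).

```bash
python3 - <<'E'
from h import *
c=np.load('pics/st2.npy',allow_pickle=True).item()
P=onz(c,[[246.5,172],[318.5,172],[316.7,263],[248.3,263]],.104)[:,:2]*1e3
print(P.round(1),cv2.minAreaRect(P.astype(np.float32)),P.mean(0))
c2=viewer.get_calibration('wrist'); s=arm.read_state(); print(s['tcp_pos'],np.degrees(np.arctan2(s['tool_rot'][1][1],s['tool_rot'][0][1])))
E
```

```text
[[ 461.2 -190.9]
 [ 506.9 -179.1]
 [ 523.6 -241.5]
 [ 476.9 -253.6]] ((492.161865234375, -216.27120971679688), (48.238101959228516, 64.66218566894531), 14.55999755859375) [ 492.17237865 -216.27538214]
[ 0.49126648 -0.21406304  0.20164386] 14.548965144293852
```

Request:
send_rows:
  series: [1, 0, -12, 0, 1, 0, -40, 0, 1, 0, -75, 0, 1, 0, -105, 0, 1, 0, -126, 0, 1, 0, -136, 0, 1, 0, -140, 0, 1, 0, -140, 0, 1, 0, -140, 0]

```text
t: 8.72
tcp_pos: [0.4934, -0.2172, 0.064]
tool_rot: [[-0.248, 0.969, 0.001], [0.969, 0.248, -0.001], [-0.001, 0.001, -1.0]]
contact_force: [0.3, 0.1, -1.1]
width: 0.994
finger_force: 0.0
```

Request:
send_rows:
  series: [0, 0, 0, 0, 0, 0, 0, 0, 0, 0, 0, 0, 0, 0, 0, 0, 0, 0, 0, 0, 0, 0, 0, 0, 0, 0, 0, 0]
  jaw: 40

```text
t: 9.3
tcp_pos: [0.4933, -0.2174, 0.0645]
tool_rot: [[-0.247, 0.969, 0.002], [0.969, 0.247, 0.0], [-0.0, 0.002, -1.0]]
contact_force: [-1.1, -0.5, 6.5]
width: 0.556
finger_force: 41.7
```

Request:
send_rows:
  series: [0, 0, 2, 0, 0, 0, 6, 0, 0, 0, 14, 0, 0, 0, 27, 0, 0, 0, 42, 0, 0, 0, 56, 0, 0, 0, 66, 0, 0, 10, 70, 0.04, 1, 30, 70, 0.13, 2, 60, 70, 0.24]

```text
t: 10.13
tcp_pos: [0.4943, -0.159, 0.1343]
tool_rot: [[-0.472, 0.882, 0.002], [0.882, 0.472, -0.002], [-0.003, 0.0, -1.0]]
contact_force: [1.0, 1.0, -1.9]
width: 0.55
finger_force: 41.4
```

Request:
send_rows:
  series: [0, 35, 0, 0.12, 1, 70, 0, 0.24, 2, 105, 0, 0.36, 3, 140, 0, 0.48, 4, 175, 0, 0.6, 5, 200, 0, 0.7, 5, 212, -5, 0.76, 5, 217, -20, 0.786, 5, 217, -45, 0.786, 5, 217, -75, 0.786]

```text
t: 10.97
tcp_pos: [0.501, 0.0625, 0.0592]
tool_rot: [[-0.958, 0.286, 0.004], [0.286, 0.958, 0.002], [-0.004, 0.003, -1.0]]
contact_force: [0.4, -0.2, -2.1]
width: 0.559
finger_force: 41.5
```

Request:
send_rows:
  series: [0, 0, -20, 0, 0, 0, -34, 0, 0, 0, -42, 0, 0, 0, -46, 0, 0, 0, -47, 0, 0, 0, -47, 0]

```text
t: 11.47
tcp_pos: [0.5, 0.0603, 0.0118]
tool_rot: [[-0.957, 0.29, 0.001], [0.29, 0.957, 0.0], [-0.001, 0.001, -1.0]]
contact_force: [-0.1, -0.5, -2.2]
width: 0.558
finger_force: 41.6
```

Request:
send_rows:
  series: [0, 0, -1, 0, 0, 0, -1.5, 0, 0, 0, -1.5, 0]

```text
t: 11.72
tcp_pos: [0.5002, 0.0602, 0.0105]
tool_rot: [[-0.957, 0.291, 0.001], [0.291, 0.957, 0.001], [-0.001, 0.001, -1.0]]
contact_force: [-0.2, -1.3, -0.4]
width: 0.558
finger_force: 41.7
```

Request:
send_rows:
  series: [0, 0, -0.6, 0, 0, 0, -0.6, 0]

```text
t: 11.88
tcp_pos: [0.5002, 0.0602, 0.0104]
tool_rot: [[-0.957, 0.291, 0.001], [0.291, 0.957, 0.001], [-0.0, 0.001, -1.0]]
contact_force: [-3.1, -1.1, 5.6]
width: 0.559
finger_force: 42.3
```

Request:
send_rows:
  series: [0, 0, 0, 0, 0, 0, 0, 0, 0, 0, 0, 0, 0, 0, 0, 0, 0, 0, 0, 0]
  jaw: 85

```text
t: 12.3
tcp_pos: [0.4995, 0.06, 0.0091]
tool_rot: [[-0.957, 0.29, 0.0], [0.29, 0.957, -0.0], [-0.0, -0.0, -1.0]]
contact_force: [0.6, 0.2, -0.4]
width: 0.996
finger_force: 0.0
```

Request:
send_rows:
  series: [0, 0, 12, 0, 0, 0, 40, 0, 0, 0, 80, -0.04, 0, 0, 120, -0.16, 0, 0, 160, -0.28, 0, 0, 195, -0.4, 0, 0, 220, -0.52, 0, 0, 235, -0.64, 0, 0, 242, -0.76, 0, 0, 242, -0.88]

```text
t: 13.13
tcp_pos: [0.501, 0.06, 0.2546]
tool_rot: [[-0.38, 0.925, 0.005], [0.925, 0.38, 0.003], [0.001, 0.006, -1.0]]
contact_force: [-0.3, 0.8, 0.7]
width: 0.994
finger_force: 0.0
```

Request:
send_rows:
  series: [0, 0, 0, -0.12, 0, 0, 0, -0.24, 0, 0, 0, -0.36, 0, 0, 0, -0.48, 0, 0, 0, -0.58, 0, 0, 0, -0.65, 0, 0, 0, -0.69, 0, 0, 0, -0.69, 0, 0, 0, -0.69, 0, 0, 0, -0.69]

```text
t: 13.97
tcp_pos: [0.4994, 0.0598, 0.2515]
tool_rot: [[0.289, 0.957, 0.0], [0.957, -0.289, 0.0], [0.0, 0.0, -1.0]]
contact_force: [-0.1, 0.6, 0.4]
width: 0.998
finger_force: 0.0
```

```bash
python3 - <<'E'
from h import *
s,c,im=snap('wrist','led1'); print(s['t'],s['tcp_pos'],s['tool_rot'][:2])
cv2.imwrite('pics/led1c.png',cv2.resize(im[110:290,160:400],None,fx=3,fy=3,interpolation=2))
E
```

```text
13.9667 [0.49935877 0.05984301 0.25147101] [[ 2.89144143e-01  9.57285562e-01  1.31105448e-04]
 [ 9.57285500e-01 -2.89144171e-01  3.46513742e-04]]
```

View pics/led1c.png

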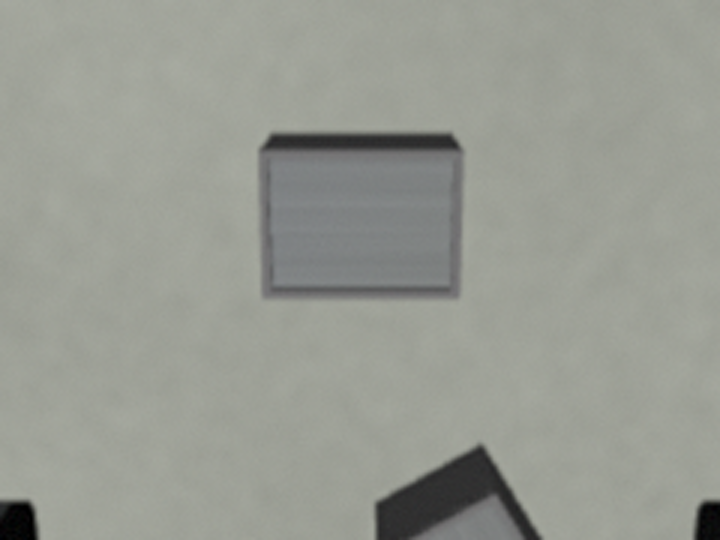

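The middle tin stands square on the ledge: rim from crop (260,149) to (462,298), i.e. full image (246.8,159.7)–(314,209.3).

```bash
python3 - <<'E'
from h import *
im=cv2.imread('pics/led1.png');c=np.load('pics/led1.npy',allow_pickle=True).item();g=im.astype(float).mean(2)
a=np.radians(-16.79);ux=np.array([np.cos(a),np.sin(a)]);uy=np.array([-ux[1],ux[0]])
lf=[[235+cross(g[r,235:260],138,False),r] for r in range(166,204,2)]
rt=[[300+cross(g[r,300:330],138,True),r] for r in range(166,204,2)]
tp=[[x,152+cross(g[157:170,x],80,True)+5] for x in range(254,308,2)]
bt=[[x,200+cross(g[204:220,x],138,True)+4] for x in range(254,308,2)]
for n,E in zip(('lf','rt','tp','bt'),(lf,rt,tp,bt)):
    P=onz(c,E,.05)[:,:2]*1e3; d,p=line(P); print(n,np.degrees(np.arctan2(d[1],d[0])).round(2),(p@ux).round(1),(p@uy).round(1))
for p in ([500.2,60.2],[499.36,59.84]): print('tcp',np.array(p)@ux,np.array(p)@uy)
E
```

```text
lf 73.28 427.7 204.4
rt 73.14 491.6 202.0
tp -16.89 460.2 225.5
bt -16.78 460.3 177.3
tcp 461.4867827756963 202.1237970238468
tcp 460.78658333090044 201.5364974942135
```

Request:
send_rows:
  series: [-1, 1, -20, 0, -1, 1, -58, 0, -1, 1, -98, 0, -1, 1, -138, 0, -1, 1, -175, 0, -1, 1, -205, 0, -1, 1, -225, 0, -1, 1, -235, 0, -1, 1, -239, 0, -1, 1, -239, 0]

```text
t: 14.85
tcp_pos: [0.4985, 0.0609, 0.012]
tool_rot: [[0.29, 0.957, -0.001], [0.957, -0.29, -0.0], [-0.0, -0.0, -1.0]]
contact_force: [-0.3, 1.3, 0.7]
width: 0.999
finger_force: 0.0
```

Request:
send_rows:
  series: [0, 0, 0, 0, 0, 0, 0, 0, 0, 0, 0, 0, 0, 0, 0, 0, 0, 0, 0, 0, 0, 0, 0, 0, 0, 0, 0, 0]
  jaw: 56

```text
t: 15.43
tcp_pos: [0.5003, 0.0614, 0.0139]
tool_rot: [[0.29, 0.957, 0.003], [0.957, -0.29, 0.001], [0.002, 0.003, -1.0]]
contact_force: [-0.8, -0.2, 6.8]
width: 0.744
finger_force: 45.7
```

Request:
send_rows:
  series: [0, 0, 3, 0, 0, 0, 10, 0, 0, 0, 25, 0, 0, 0, 48, 0, 0, 0, 76, 0, 0, 5, 102, 0, 0, 18, 116, 0, -1, 40, 120, 0, -2, 70, 120, 0, -3, 105, 120, 0]

```text
t: 16.27
tcp_pos: [0.4955, 0.1648, 0.1332]
tool_rot: [[0.294, 0.956, 0.001], [0.956, -0.294, 0.0], [0.001, 0.001, -1.0]]
contact_force: [1.4, 0.7, -3.6]
width: 0.743
finger_force: 45.0
```

Request:
send_rows:
  series: [-1, 38, 0, 0, -2, 74, 0, 0, -3, 105, 0, 0, -4, 128, 0, 0, -4, 141, 0, 0, -4, 146, 0, 0, -4, 147, 0, 0, -4, 147, 0, 0, -4, 147, 0, 0, -4, 147, 0, 0]

```text
t: 17.1
tcp_pos: [0.4921, 0.3103, 0.1321]
tool_rot: [[0.293, 0.956, -0.0], [0.956, -0.293, -0.001], [-0.001, 0.0, -1.0]]
contact_force: [0.3, -1.7, -2.0]
width: 0.747
finger_force: 45.0
```

```bash
python3 - <<'E'
from h import *
s,c,im=snap('wrist','bay1'); print(s['t'],s['tcp_pos'],s['tool_rot'],s['width'])
cv2.imwrite('pics/bay1c.png',cv2.resize(im[60:420,60:500],None,fx=1.6,fy=1.6,interpolation=2))
E
```

```text
17.1 [0.49207721 0.31032078 0.13214585] [[ 2.93335190e-01  9.56009634e-01 -2.13041669e-04]
 [ 9.56009030e-01 -2.93335245e-01 -1.08123719e-03]
 [-1.09616580e-03  1.13495158e-04 -9.99999393e-01]] 0.7471518213991819
```

View pics/bay1c.png

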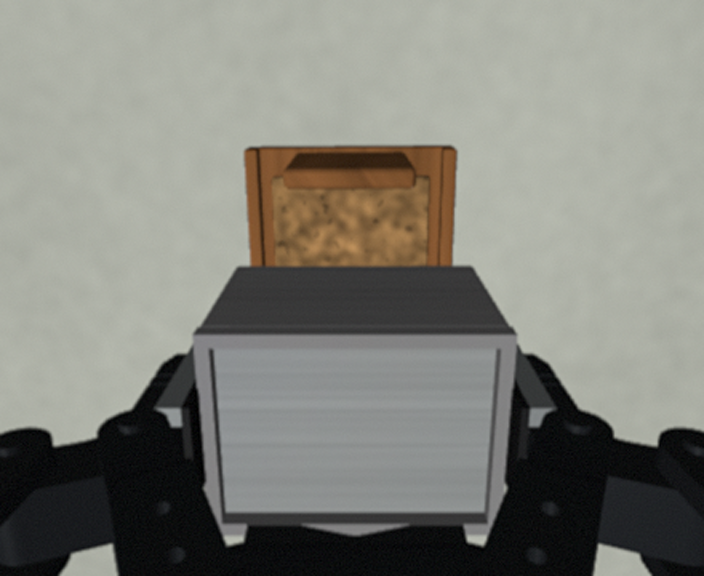

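The held tin is level: its near rim edge at crop row ~330 (full 266), lower edge at full row 226; outer divider top edge at crop row ~187 (full 177), pad cols crop 273–430.

```bash
python3 - <<'E'
from h import *
im=cv2.imread('pics/bay1.png');c=np.load('pics/bay1.npy',allow_pickle=True).item();g=im.astype(float).mean(2)
S=cv2.cvtColor(im,cv2.COLOR_BGR2HSV)[...,1].astype(float)
a=np.radians(-16.79);ux=np.array([np.cos(a),np.sin(a)]);uy=np.array([-ux[1],ux[0]])
v=g[:,270:290].mean(1);w=S[:,270:290].mean(1)
print(np.round(v[150:182]).astype(int).tolist());print(np.round(w[150:182]).astype(int).tolist())
print(np.round(v[220:232]).astype(int).tolist(),np.round(v[258:282]).astype(int).tolist(),np.round(v[376:400]).astype(int).tolist())
t=np.array([492.08,310.32]);print('tcp',t@ux,t@uy)
def P(r,z,col=281.6): p=onz(c,[col,r],z)[0,:2]*1e3;return (p@ux).round(1),(p@uy).round(1)
e=260+cross(v[260:275],80,True);print('rim',e,P(e,.1682))
b=220+cross(-w[220:232],-80,True);print('low',b,P(b,.1232))
for r in (300,330):
    l=150+cross(g[r,150:230],100,True);k=np.round(g[r,170:205]).astype(int).tolist();print(r,k,np.round(g[r,365:395]).astype(int).tolist())
f=170+cross(w[172:182]*-1,-150,True)+2;print('div inner top',f,P(f,.056))
r=200;print(np.round(S[r,205:355]).astype(int).tolist())
E
```

```text
[148, 98, 70, 80, 77, 55, 37, 33, 34, 34, 33, 33, 33, 32, 36, 48, 62, 70, 77, 80, 80, 80, 81, 81, 81, 80, 76, 74, 85, 98, 102, 104]
[17, 48, 147, 167, 162, 163, 166, 170, 166, 168, 170, 166, 165, 169, 167, 163, 162, 161, 160, 160, 160, 161, 160, 161, 160, 160, 160, 152, 138, 134, 133, 133]
[100, 101, 102, 103, 104, 98, 80, 59, 54, 55, 57, 57] [56, 57, 56, 56, 59, 64, 64, 57, 55, 54, 71, 106, 129, 132, 131, 130, 130, 130, 130, 133, 139, 144, 145, 146] [144, 146, 148, 135, 100, 62, 53, 54, 54, 52, 61, 93, 120, 129, 130, 129, 124, 100, 60, 23, 9, 11, 11, 10]
tcp 381.4620979983792 439.2355821090488
rim 268.2690476190476 (np.float64(382.1), np.float64(461.5))
low 226.28737997256516 (np.float64(382.1), np.float64(460.6))
300 [53, 55, 55, 54, 56, 58, 55, 56, 56, 52, 33, 16, 66, 119, 133, 134, 131, 132, 132, 132, 134, 128, 81, 43, 70, 129, 147, 146, 145, 144, 145, 146, 146, 146, 144] [140, 141, 139, 116, 87, 83, 102, 124, 131, 130, 129, 130, 130, 130, 130, 108, 55, 16, 28, 49, 56, 55, 55, 55, 53, 55, 55, 54, 55, 55]
330 [7, 8, 9, 14, 33, 39, 40, 40, 38, 23, 9, 3, 3, 10, 6, 41, 96, 127, 132, 
[... 307 characters left out ...]
, 14, 14, 16, 81, 152, 162, 158, 162, 156, 163, 169, 166, 162, 160, 158, 156, 160, 159, 156, 136, 134, 133, 132, 133, 130, 132, 129, 135, 137, 134, 132, 136, 134, 132, 135, 133, 134, 133, 133, 132, 133, 131, 134, 131, 133, 132, 134, 135, 136, 132, 134, 132, 137, 135, 134, 132, 134, 136, 134, 132, 138, 131, 134, 133, 136, 134, 132, 134, 130, 131, 134, 134, 132, 137, 135, 134, 135, 133, 138, 136, 138, 132, 136, 130, 131, 133, 134, 132, 133, 131, 133, 132, 135, 134, 135, 138, 134, 130, 131, 134, 134, 132, 131, 131, 134, 135, 129, 136, 133, 134, 132, 131, 130, 129, 135, 142, 159, 164, 160, 158, 161, 165, 162, 160, 160, 156, 159, 161, 160, 165, 162, 63, 15, 15, 17, 15, 15, 14, 17, 14, 15, 16, 14]
```

Request:
send_rows:
  series: [0, 2, -6, 0.004, 0, 3.5, -20, 0.004, 0, 3.5, -38, 0.004, 0, 3.5, -50, 0.004, 0, 3.5, -55, 0.004, 0, 3.5, -55, 0.004, 0, 3.5, -55, 0.004, 0, 3.5, -55, 0.004, 0, 3.5, -55, 0.004]

```text
t: 17.9
tcp_pos: [0.4923, 0.3169, 0.0781]
tool_rot: [[0.286, 0.958, 0.002], [0.958, -0.286, 0.001], [0.002, 0.001, -1.0]]
contact_force: [-0.5, 0.4, -2.1]
width: 0.744
finger_force: 44.9
```

```bash
python3 - <<'E'
from h import *
s,c,im=snap('wrist','bay2'); t=s['tcp_pos']*1e3; print(s['t'],t,s['tool_rot'][:2],s['contact_force'])
g=im.astype(float).mean(2);S=cv2.cvtColor(im,cv2.COLOR_BGR2HSV)[...,1].astype(float)
a=np.radians(-16.79);ux=np.array([np.cos(a),np.sin(a)]);uy=np.array([-ux[1],ux[0]])
print('tcp',t[:2]@ux,t[:2]@uy)
cv2.imwrite('pics/bay2c.png',cv2.resize(im[90:420,100:460],None,fx=1.8,fy=1.8,interpolation=2))
v=g[:,270:290].mean(1);w=S[:,270:290].mean(1)
print(120,np.round(v[120:280]).astype(int).tolist());print(120,np.round(w[120:280]).astype(int).tolist())
E
```

```text
17.9 [492.33646792 316.93152906  78.11058162] [[ 0.28603699  0.95821732  0.00155426]
 [ 0.95821721 -0.28603894  0.0012232 ]] [-0.47449723  0.4380728  -2.1345417 ]
tcp 379.7977952517191 445.6393457417123
120 [174, 174, 174, 173, 173, 173, 173, 173, 172, 172, 172, 172, 172, 172, 172, 172, 172, 171, 171, 171, 172, 172, 172, 172, 172, 172, 172, 172, 172, 172, 172, 172, 172, 172, 172, 171, 171, 172, 171, 171, 171, 171, 171, 171, 171, 172, 172, 172, 173, 173, 175, 173, 141, 81, 58, 79, 88, 78, 56, 37, 33, 34, 34, 34, 34, 34, 34, 34, 33, 33, 33, 33, 33, 32, 33, 33, 37, 48, 58, 66, 72, 78, 80, 81, 82, 81, 82, 83, 84, 84, 82, 77, 77, 93, 108, 111, 110, 110, 109, 108, 106, 105, 105, 106, 108, 102, 84, 61, 54, 56, 58, 58, 58, 58, 57, 57, 56, 57, 57, 57, 56, 55, 55, 56, 56, 55, 55, 55, 56, 57, 57, 57, 56, 57, 58, 58, 57, 57, 57, 57, 57, 56, 59, 64, 64, 57, 55, 55, 71, 106, 130, 133, 131, 131, 131, 131, 131, 134, 140, 144]
120 [15, 15, 15, 15, 15, 15, 15, 15, 15, 15, 14, 15, 15, 15, 14, 15, 15, 15, 15, 15, 15, 15, 15, 16, 15, 15, 14, 15, 15, 15, 14, 15, 14, 15, 15, 15, 16, 14, 15, 15, 15, 15, 15, 15, 15, 15, 15, 15, 15, 15, 15, 15, 16, 56, 165, 164, 161, 161, 161, 165, 170, 165, 166, 168, 167, 168, 165, 166, 170, 168, 167, 166, 167, 167, 162, 165, 168, 165, 162, 162, 162, 160, 160, 160, 160, 161, 161, 161, 160, 161, 162, 161, 151, 136, 133, 133, 133, 133, 133, 133, 133, 134, 134, 134, 134, 128, 104, 31, 10, 5, 5, 6, 5, 6, 4, 5, 4, 5, 4, 5, 6, 5, 4, 6, 4, 5, 6, 5, 4, 5, 5, 6, 5, 4, 4, 4, 4, 5, 4, 3, 4, 4, 4, 4, 4, 4, 5, 5, 4, 3, 2, 2, 2, 2, 2, 3, 3, 2, 3, 5]
```

View pics/bay2c.png

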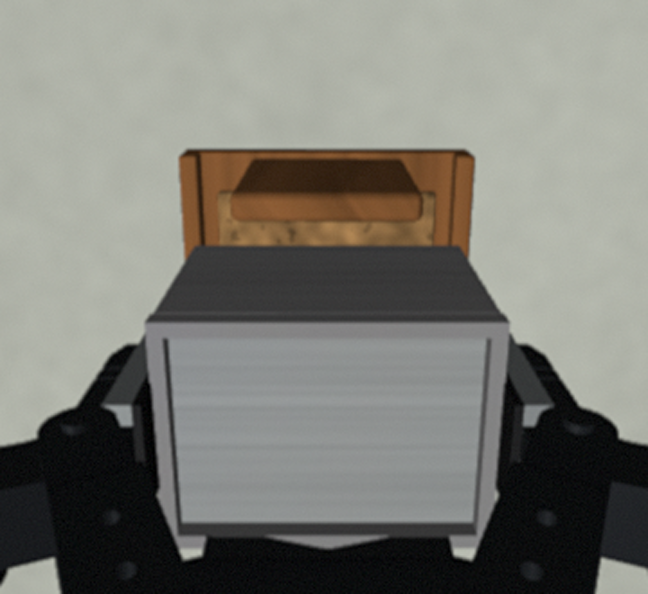

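```bash
cat > b.py <<'E'
from h import *
def bay(name,lo):
    s,c,im=snap('wrist',name); t=s['tcp_pos']*1e3
    a=np.radians(-16.79);ux=np.array([np.cos(a),np.sin(a)]);uy=np.array([-ux[1],ux[0]])
    S=cv2.cvtColor(im,cv2.COLOR_BGR2HSV)[...,1].astype(float);w=S[:,270:290].mean(1);g=im.astype(float).mean(2)[:,270:290].mean(1)
    f=lo+cross(-w[lo:lo+60],-148,True); b=215+cross(-w[215:240],-70,True); e=260+cross(g[260:275],80,True)
    P=lambda r,z:(onz(c,[281.6,r],z)[0,:2]*1e3@uy).round(1)
    z=s['tcp_pos'][2]-.0139
    d,l,r=P(f,.056),P(b,z+.005),P(e,z+.05)
    print(s['t'],t.round(1),'tcp ux,uy',(t[:2]@ux).round(1),(t[:2]@uy).round(1),'rows',f,b,e,'div',d,'low',l,'rim',r,'gap',d-l,d-r)
E
python3 -c "
from b import *
bay('bay3',200)"
```

```text
17.95 [492.3 317.   78.1] tcp ux,uy 379.7 445.7 rows 212.03100775193798 226.4532324621733 268.2610328638498 div 469.7 low 467.0 rim 467.8 gap 2.6999999999999886 1.8999999999999773
```

Request:
send_rows:
  series: [-0.5, -1.5, 0, 0, -0.5, -1.5, -5, 0, -0.5, -1.5, -10, 0, -0.5, -1.5, -14, 0, -0.5, -1.5, -17, 0, -0.5, -1.5, -18, 0, -0.5, -1.5, -18, 0, -0.5, -1.5, -18, 0]

```text
t: 18.67
tcp_pos: [0.491, 0.315, 0.059]
tool_rot: [[0.286, 0.958, -0.0], [0.958, -0.286, -0.0], [-0.0, -0.0, -1.0]]
contact_force: [0.3, 1.5, -1.9]
width: 0.742
finger_force: 44.9
```

```bash
python3 -c "
from b import *
bay('bay4',205)
im=cv2.imread('pics/bay4.png')
w=cv2.cvtColor(im,cv2.COLOR_BGR2HSV)[...,1].astype(float)[:,270:290].mean(1);print(w[200:250].round().astype(int).tolist())"
```

```text
18.6667 [491. 315.  59.] tcp ux,uy 379.1 443.4 rows 219.4290780141844 226.44322845417236 268.22534540257266 div 469.7 low 464.7 rim 465.7 gap 5.0 4.0
[169, 166, 163, 163, 162, 161, 161, 160, 160, 160, 161, 160, 161, 161, 161, 160, 161, 160, 161, 154, 140, 133, 132, 133, 134, 128, 102, 29, 13, 5, 5, 4, 5, 4, 4, 4, 5, 5, 3, 6, 4, 5, 5, 5, 5, 4, 5, 6, 5, 4]
```

Request:
send_rows:
  series: [0, 0.3, -4, 0, 0, 0.3, -10, 0, 0, 0.3, -17, 0, 0, 0.3, -23, 0, 0, 0.3, -28, 0, 0, 0.3, -31, 0, 0, 0.3, -33, 0, 0, 0.3, -33, 0]

```text
t: 19.38
tcp_pos: [0.4907, 0.315, 0.0255]
tool_rot: [[0.286, 0.958, -0.001], [0.958, -0.286, -0.001], [-0.001, -0.001, -1.0]]
contact_force: [-0.1, -0.1, -1.4]
width: 0.74
finger_force: 44.9
```

Request:
send_rows:
  series: [0, 0, -1, 0, 0, 0, -1.5, 0, 0, 0, -1.5, 0]

```text
t: 19.63
tcp_pos: [0.4912, 0.3154, 0.0249]
tool_rot: [[0.286, 0.958, 0.0], [0.958, -0.286, 0.0], [0.0, 0.0, -1.0]]
contact_force: [-0.3, -0.5, -1.9]
width: 0.744
finger_force: 44.9
```

Request:
send_rows:
  series: [0, 0, -0.8, 0, 0, 0, -1.2, 0, 0, 0, -1.2, 0]

```text
t: 19.88
tcp_pos: [0.491, 0.3154, 0.0235]
tool_rot: [[0.286, 0.958, -0.0], [0.958, -0.286, 0.0], [0.0, -0.0, -1.0]]
contact_force: [-0.6, -0.6, -1.8]
width: 0.745
finger_force: 44.9
```

Request:
send_rows:
  series: [0, 0, -0.8, 0, 0, 0, -0.8, 0]

```text
t: 20.05
tcp_pos: [0.4912, 0.3154, 0.023]
tool_rot: [[0.286, 0.958, 0.0], [0.958, -0.286, 0.0], [0.0, -0.0, -1.0]]
contact_force: [-0.3, -0.2, 0.9]
width: 0.741
finger_force: 45.0
```

Request:
send_rows:
  series: [0, 0, -0.4, 0, 0, 0, -0.4, 0]

```text
t: 20.22
tcp_pos: [0.4911, 0.3154, 0.023]
tool_rot: [[0.286, 0.958, -0.0], [0.958, -0.286, 0.0], [0.0, -0.0, -1.0]]
contact_force: [-2.2, -0.9, 5.3]
width: 0.743
finger_force: 45.6
```

Request:
send_rows:
  series: [0, 0, 0, 0, 0, 0, 0, 0, 0, 0, 0, 0, 0, 0, 0, 0, 0, 0, 0, 0]
  jaw: 85

```text
t: 20.63
tcp_pos: [0.491, 0.3153, 0.0221]
tool_rot: [[0.286, 0.958, 0.0], [0.958, -0.286, -0.0], [-0.0, 0.0, -1.0]]
contact_force: [0.4, 0.2, 0.7]
width: 0.994
finger_force: 0.0
```

Request:
send_rows:
  series: [0, 0, 8, 0, 0, 0, 25, 0, 0, 0, 55, 0, 0, 0, 95, 0, 0, 0, 135, 0, 0, 0, 175, 0, 0, 0, 205, 0, 0, 0, 225, 0, 0, 0, 229, 0, 0, 0, 229, 0]

```text
t: 21.47
tcp_pos: [0.4921, 0.3158, 0.2537]
tool_rot: [[0.286, 0.958, 0.003], [0.958, -0.286, 0.003], [0.004, 0.002, -1.0]]
contact_force: [0.2, 0.4, 0.0]
width: 0.994
finger_force: 0.0
```

```bash
python3 - <<'E'
from h import *
s,c,im=snap('wrist','rack2'); print(s['t'],s['tcp_pos'],s['tool_rot'][:2])
cv2.imwrite('pics/rack2c.png',cv2.resize(im[120:350,160:400],None,fx=2.5,fy=2.5,interpolation=2))
E
```

```text
21.4667 [0.49213135 0.31582957 0.25367315] [[ 0.28621387  0.95816022  0.0032568 ]
 [ 0.95815619 -0.28622455  0.00349701]]
```

View pics/rack2c.png

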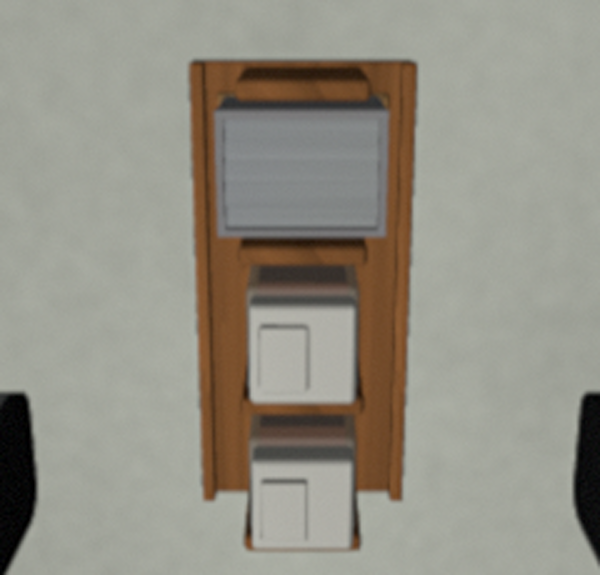

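Tin sits level on the pad, evenly between dividers (crop rows 98–238, cols 215–388), and the shakers look undisturbed. Next I'll look at the bottom tin.

Request:
send_rows:
  series: [0, -20, 0, 0.02, 1, -55, 0, 0.08, 2, -96, 0, 0.14, 3, -137, 0, 0.2, 4, -178, 0, 0.26, 5, -219, 0, 0.32, 6, -260, 0, 0.38, 7, -301, 0, 0.44, 8, -342, 0, 0.5, 9, -383, 0, 0.539]

```text
t: 22.35
tcp_pos: [0.4978, -0.0693, 0.2491]
tool_rot: [[-0.249, 0.968, -0.004], [0.968, 0.249, -0.0], [0.001, -0.004, -1.0]]
contact_force: [1.3, 1.2, -0.2]
width: 0.996
finger_force: 0.0
```

Request:
send_rows:
  series: [0, -41, -10, 0, 1, -80, -25, 0, 1, -118, -38, 0, 1, -148, -45, 0, 1, -170, -48, 0, 1, -181, -50, 0, 1, -183, -50, 0, 1, -183, -50, 0, 1, -183, -50, 0, 1, -183, -50, 0]

```text
t: 23.18
tcp_pos: [0.5012, -0.2487, 0.2006]
tool_rot: [[-0.249, 0.969, -0.001], [0.969, 0.249, 0.001], [0.002, -0.001, -1.0]]
contact_force: [-0.7, 0.1, -0.7]
width: 0.994
finger_force: 0.0
```

```bash
python3 - <<'E'
from h import *
s,c,im=snap('wrist','st3'); print(s['t'],s['tcp_pos'],s['tool_rot'][:2])
q=proj(c,[[.4922+dx,-.2163+dy,.058] for dx in(-.07,.07) for dy in(-.07,.07)]);x0,y0=np.maximum(q.min(0),0).astype(int);x1,y1=q.max(0).astype(int)
print(x0,y0,x1,y1);k=im[y0:y1,x0:x1];f=min(780/k.shape[1],590/k.shape[0]);print(f);cv2.imwrite('pics/st3c.png',cv2.resize(k,None,fx=f,fy=f,interpolation=2))
E
```

```text
23.1833 [ 0.50117278 -0.24868096  0.20063331] [[-0.24898087  0.96850789 -0.00099985]
 [ 0.96850712  0.24898209  0.00136881]]
175 36 397 259
2.6457399103139014
```

View pics/st3c.png

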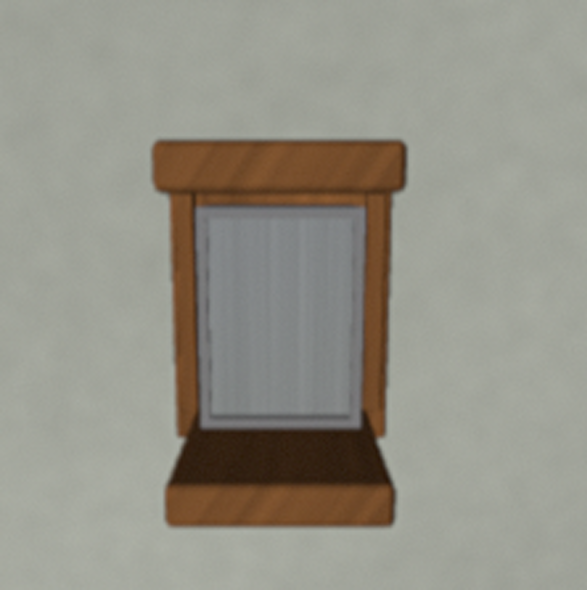

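The bottom tin lies square in the stand, all four rim edges visible: crop ≈ (196..366, 207) and (200..362, 429), with wood on every side.

```bash
python3 - <<'E'
from h import *
im=cv2.imread('pics/st3.png');c=np.load('pics/st3.npy',allow_pickle=True).item()
S=cv2.GaussianBlur(cv2.cvtColor(im,cv2.COLOR_BGR2HSV)[...,1].astype(np.float32),(0,0),.7)
lf=[[244+cross(-S[r,244:262],-80,True),r] for r in range(122,192,3)]
rt=[[300+cross(S[r,300:322],80,True),r] for r in range(122,192,3)]
tp=[[x,107+cross(-S[107:122,x],-80,True)] for x in range(255,308,3)]
bt=[[x,190+cross(S[190:206,x],80,True)] for x in range(258,306,3)]
a=np.radians(14.4);ty=np.array([np.cos(a),np.sin(a)]);tx=np.array([-ty[1],ty[0]])
R={}
for n,E in zip(('lf','rt','tp','bt'),(lf,rt,tp,bt)):
    E=np.array(E);E=E[~np.isnan(E).any(1)];P=onz(c,E,.058)[:,:2]*1e3; d,p=line(P); R[n]=p
    print(n,len(E),E.mean(0).round(1),np.degrees(np.arctan2(d[1],d[0])).round(2),'tx',(p@tx).round(1),'ty',(p@ty).round(1))
C=tx*(R['tp']@tx+R['bt']@tx)/2+ty*(R['lf']@ty+R['rt']@ty)/2;print('centre',C, 'tx,ty',C@tx,C@ty)
for n,p in(('mid grasp',[493.3,-217.4]),('top grasp',[492.4,-217.4]),('now',arm.read_state()['tcp_pos'][:2]*1e3)): print(n,np.array(p)@tx,np.array(p)@ty)
E
```

```text
lf 24 [248.9 156.5] -75.56 tx -333.6 ty 398.3
rt 24 [312.2 156.5] -75.58 tx -325.0 ty 447.0
tp 18 [280.5 113.1] 14.17 tx -299.1 ty 418.2
bt 16 [280.5 198.1] 14.38 tx -364.3 ty 427.2
centre [ 491.88931569 -216.14199526] tx,ty -331.67939543886365 422.6833799055138
mid grasp -333.2487005677873 423.7368919151143
top grasp -333.0248796693389 422.8651670700985
now -365.61181068354307 423.7618565479032
```

Request:
send_rows:
  series: [0, 20, 0, 0, -0.5, 55, 0, 0, -1, 95, 0, 0, -1.5, 130, 0, 0, -1.5, 156, -5, 0, -1.5, 168, -20, 0, -1.5, 171, -45, 0, -1.5, 171, -80, 0, -1.5, 171, -115, 0, -1.5, 171, -145, 0]

```text
t: 24.07
tcp_pos: [0.4993, -0.0774, 0.0547]
tool_rot: [[-0.25, 0.968, 0.0], [0.968, 0.25, 0.001], [0.001, 0.0, -1.0]]
contact_force: [0.4, 0.3, -0.2]
width: 0.995
finger_force: 0.0
```

Request:
send_rows:
  series: [0, 0, -22, 0, 0, 0, -36, 0, 0, 0, -43, 0, 0, 0, -46, 0, 0, 0, -46, 0, 0, 0, -46, 0]

```text
t: 24.57
tcp_pos: [0.5006, -0.0794, 0.0113]
tool_rot: [[-0.247, 0.969, 0.002], [0.969, 0.247, 0.0], [-0.0, 0.002, -1.0]]
contact_force: [-0.4, 0.1, 0.4]
width: 0.992
finger_force: 0.0
```

Request:
send_rows:
  series: [-0.5, 0, -1, 0, -0.5, 0, -1, 0, -0.5, 0, -1, 0]

```text
t: 24.82
tcp_pos: [0.4996, -0.0796, 0.01]
tool_rot: [[-0.247, 0.969, 0.002], [0.969, 0.247, 0.0], [-0.0, 0.002, -1.0]]
contact_force: [0.1, 0.4, 0.5]
width: 0.996
finger_force: 0.0
```

Request:
send_rows:
  series: [0, 0, 0, 0, 0, 0, 0, 0, 0, 0, 0, 0, 0, 0, 0, 0, 0, 0, 0, 0, 0, 0, 0, 0, 0, 0, 0, 0, 0, 0, 0, 0]
  jaw: 40

```text
t: 25.48
tcp_pos: [0.4993, -0.0798, 0.0095]
tool_rot: [[-0.246, 0.969, 0.001], [0.969, 0.246, 0.0], [-0.0, 0.001, -1.0]]
contact_force: [0.1, 0.3, 4.1]
width: 0.55
finger_force: 42.1
```

Request:
send_rows:
  series: [0, 0, 3, 0, 0, 0, 10, 0, 0, 0, 26, 0, 0, 0, 50, 0, 0, 0, 80, 0, 0, 0, 105, 0, 0, -5, 120, 0, -1, -18, 125, 0, -2, -42, 125, 0, -4, -75, 125, 0]

```text
t: 26.32
tcp_pos: [0.495, -0.1527, 0.1339]
tool_rot: [[-0.252, 0.968, -0.001], [0.968, 0.252, 0.002], [0.002, 0.0, -1.0]]
contact_force: [0.6, -1.3, -1.7]
width: 0.558
finger_force: 41.7
```

Request:
send_rows:
  series: [-1, -30, 0, 0, -2, -48, 0, 0, -3, -58, 0, 0, -3, -61.5, 0, 0, -3, -62.5, -5, 0, -3, -62.5, -10, 0, -3, -62.5, -12, 0, -3, -62.5, -12, 0, -3, -62.5, -12, 0, -3, -62.5, -12, 0]

```text
t: 27.15
tcp_pos: [0.4923, -0.2163, 0.1222]
tool_rot: [[-0.248, 0.969, -0.0], [0.969, 0.248, 0.0], [0.0, -0.0, -1.0]]
contact_force: [0.1, 0.6, -1.1]
width: 0.56
finger_force: 41.7
```

Request:
send_rows:
  series: [0, 0, 0, 0, 0, 0, 0, 0, 0, 0, 0, 0]

```text
t: 27.4
tcp_pos: [0.4922, -0.2171, 0.1225]
tool_rot: [[-0.247, 0.969, 0.0], [0.969, 0.247, -0.0], [-0.0, 0.0, -1.0]]
contact_force: [1.0, 0.3, -2.2]
width: 0.56
finger_force: 41.7
```

Request:
send_rows:
  series: [0, 0, -4, 0, 0, 0, -12, 0, 0, 0, -22, 0, 0, 0, -32, 0, 0, 0, -40, 0, 0, 0, -46, 0, 0, 0, -49, 0, 0, 0, -50, 0, 0, 0, -50, 0, 0, 0, -50, 0]

```text
t: 28.23
tcp_pos: [0.4923, -0.2175, 0.0726]
tool_rot: [[-0.246, 0.969, 0.001], [0.969, 0.246, -0.0], [-0.0, 0.001, -1.0]]
contact_force: [0.6, -0.7, -2.0]
width: 0.56
finger_force: 41.7
```

```bash
python3 - <<'E'
from h import *
s,c,im=snap('wrist','st4');t=s['tcp_pos']*1e3
hsv=cv2.cvtColor(im,cv2.COLOR_BGR2HSV);g=im.astype(float).mean(2)[:,272:290].mean(1);w=hsv[...,1].astype(float)[:,272:290].mean(1)
print(t,[(r,int(g[r]),int(w[r])) for r in range(180,300,2)])
a=np.radians(14.4);ty=np.array([np.cos(a),np.sin(a)]);tx=np.array([-ty[1],ty[0]])
e=240+cross(g[240:290],90,True);p=onz(c,[281,e],s['tcp_pos'][2]+.0405)[0,:2]*1e3
print('rim near row',e,'tx',p@tx,'-> centre tx',p@tx-32,'tcp',t[:2]@tx,t[:2]@ty)
E
```

```text
[ 492.32515855 -217.46186913   72.55529066] [(180, 58, 162), (182, 81, 159), (184, 88, 160), (186, 94, 159), (188, 96, 159), (190, 95, 159), (192, 94, 158), (194, 94, 158), (196, 93, 159), (198, 93, 158), (200, 92, 159), (202, 92, 159), (204, 92, 158), (206, 92, 158), (208, 92, 159), (210, 92, 160), (212, 89, 160), (214, 76, 162), (216, 61, 85), (218, 58, 7), (220, 58, 5), (222, 59, 6), (224, 59, 4), (226, 59, 4), (228, 59, 3), (230, 59, 3), (232, 58, 4), (234, 58, 2), (236, 67, 3), (238, 60, 3), (240, 58, 3), (242, 116, 2), (244, 136, 2), (246, 134, 2), (248, 134, 2), (250, 135, 2), (252, 149, 4), (254, 150, 4), (256, 150, 4), (258, 150, 4), (260, 150, 5), (262, 150, 5), (264, 150, 5), (266, 150, 5), (268, 150, 5), (270, 150, 5), (272, 150, 5), (274, 150, 5), (276, 150, 5), (278, 150, 4), (280, 150, 5), (282, 150, 6), (284, 150, 6), (286, 150, 6), (288, 150, 6), (290, 150, 6), (292, 151, 6), (294, 150, 6), (296, 150, 6), (298, 150, 6)]
rim near row 241.2232044198895 tx -300.22694213027876 -> centre tx -332.22694213027876 tcp -333.06619275428733 422.77729067342113
```

Request:
send_rows:
  series: [0, 0, -2, 0, 0, 0, -4, 0, 0, 0, -6, 0, 0, 0, -7.5, 0, 0, 0, -8, 0, 0, 0, -8, 0]

```text
t: 28.78
tcp_pos: [0.4918, -0.2171, 0.064]
tool_rot: [[-0.246, 0.969, -0.0], [0.969, 0.246, 0.0], [0.0, -0.0, -1.0]]
contact_force: [-0.1, -0.4, -1.6]
width: 0.558
finger_force: 41.7
```

Request:
send_rows:
  series: [0, 0, -0.7, 0, 0, 0, -1.2, 0, 0, 0, -1.2, 0]

```text
t: 29.03
tcp_pos: [0.4922, -0.2173, 0.0636]
tool_rot: [[-0.246, 0.969, 0.0], [0.969, 0.246, 0.0], [0.0, 0.0, -1.0]]
contact_force: [-1.8, 1.1, 2.4]
width: 0.556
finger_force: 42.1
```

Request:
send_rows:
  series: [0, 0, -0.3, 0, 0, 0, -0.3, 0]

```text
t: 29.2
tcp_pos: [0.4922, -0.2173, 0.0636]
tool_rot: [[-0.246, 0.969, 0.0], [0.969, 0.246, 0.001], [0.001, 0.0, -1.0]]
contact_force: [-2.4, 1.2, 5.4]
width: 0.558
finger_force: 42.6
```

Request:
send_rows:
  series: [0, 0, 0, 0, 0, 0, 0, 0, 0, 0, 0, 0, 0, 0, 0, 0, 0, 0, 0, 0]
  jaw: 85

```text
t: 29.62
tcp_pos: [0.492, -0.2172, 0.0626]
tool_rot: [[-0.247, 0.969, -0.0], [0.969, 0.247, -0.0], [-0.0, -0.0, -1.0]]
contact_force: [-0.3, 0.6, 0.0]
width: 0.992
finger_force: 0.0
```

Request:
send_rows:
  series: [0, 0, 8, 0, 0, 0, 25, 0, 0, 0, 55, 0, 0, 0, 90, 0, 0, 0, 120, 0, 0, 0, 138, 0, 0, 0, 140, 0, 0, 0, 140, 0, 0, 0, 140, 0, 0, 0, 140, 0]

```text
t: 30.45
tcp_pos: [0.4908, -0.2165, 0.2013]
tool_rot: [[-0.247, 0.969, -0.003], [0.969, 0.247, 0.001], [0.001, -0.003, -1.0]]
contact_force: [0.6, 0.9, -0.4]
width: 0.993
finger_force: 0.0
```

```bash
python3 - <<'E'
from h import *
s,c,im=snap('wrist','st5');print(s['t'],s['tcp_pos'],s['contact_force'])
g=im.astype(float).mean(2);S=cv2.GaussianBlur(cv2.cvtColor(im,cv2.COLOR_BGR2HSV)[...,1].astype(np.float32),(0,0),.7)
old=np.load('pics/st2.npy',allow_pickle=True).item()
a=np.radians(14.4);ty=np.array([np.cos(a),np.sin(a)]);tx=np.array([-ty[1],ty[0]])
def meas(im,c):
    g=im.astype(float).mean(2)
    for n,rs in(('tp',0),):
        E=[[x,160+cross(g[160:185,x],85,True)] for x in range(254,310,3)]
        E=np.array(E);E=E[~np.isnan(E).any(1)];P=onz(c,E,.104)[:,:2]*1e3;d,p=line(P);print('near edge px',E.mean(0),'ang',np.degrees(np.arctan2(d[1],d[0])),'centre tx',p@tx-32)
    S=cv2.GaussianBlur(cv2.cvtColor(im,cv2.COLOR_BGR2HSV)[...,1].astype(np.float32),(0,0),.7)
    for n,E in(('lf',[[240+cross(-S[r,240:256],-80,True),r] for r in range(176,230,3)]),('rt',[[308+cross(S[r,308:324],50,True),r] for r in range(176,230,3)])):
        E=np.array(E);E=E[~np.isnan(E).any(1)];P=onz(c,E,.104)[:,:2]*1e3;d,p=line(P);print(n,len(E),'ang',np.degrees(np.arctan2(d[1],d[0])).round(2),'ty at mid',((p-tx*0)@ty).round(1))
print('middle before');meas(cv2.imread('pics/st2.png'),old);print('top now');meas(im,c)
E
```

```text
30.45 [ 0.4908082  -0.21653576  0.20132191] [ 0.58257482  0.93222999 -0.38506647]
middle before
near edge px [281.        171.9483802] ang 14.291611 centre tx -331.50528696378353
lf 18 ang -75.56 ty at mid 398.5
rt 18 ang -75.66 ty at mid 446.5
top now
near edge px [281.         169.06979889] ang 14.184317 centre tx -332.05073843114945
lf 18 ang -75.95 ty at mid 398.6
rt 18 ang -76.09 ty at mid 446.6
```

```bash
python3 -c "
from plant import hand_in
print(hand_in())"
```

```text
the job is handed in; nothing more can be done
None
```

The job is handed in at about 30 s: the middle tin stands lengthways on the cork pad, and the top tin is nested on the bottom tin, its rim measured at the nested height in the stand. I had no picture views left at the end, so bystanders were not looked at again. The shakers in the rack looked undisturbed in the last view, and no unexpected contact forces showed.

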